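# Slide a wet-painted box lid under the low drying rack

### The arm

A 6-joint arm with a two-finger parallel gripper is mounted at the origin on the work surface. World frame = base frame: x ahead of the robot, y to its left, z up, the work surface at z = 0. Lengths are in mm, angles in rad, forces in N, time in s.
With the tool pointing down it reaches from about 325 to 1000 mm from the base axis. Payload 5.1 kg.
Tool frame: the origin (TCP) lies at the very end of the fingers, on their centre line; the grasp point (between the pads) lies 19 mm behind it (tcp_to_grasp is the distance from the TCP to the grasp point, in mm); z points along the fingers, y is the direction in which the jaws open and shut (so a half turn about z gives the same grasp; the last joint's range is limited). The gripper opens to 85 mm and grips with 20 to 120 N. Pads are 22 mm wide; open, the fingers measure 114 mm over their backs; the gripper's body (76 mm by 85 mm) begins 54 mm behind the grasp point. The pads swing forward as they close: fully open they stand 13 mm farther back than shut.
Start: joints at [-0.083, 0.124, 1.65, -0, 1.367, -0.083], TCP at [649.988, -0.028, 231.322] pointing down, gripper open.
Joint ranges: [-2.61, 2.61], [-1.02, 2.33], [0.03, 2.71], [-1.35, 4.49], [0.32, 2.68], [-2.91, 2.91]. Speed limits (rad/s): [2.57, 2.57, 3.14, 3.14, 3.14, 3.14].

### API

Orientations are given as a unit quaternion [w, x, y, z].
In Python, from bench import * gives the robot as it stands. The module is installed in compiled form; this text tells all that it offers. Calls block until the motion is done:
- movep(position, orientation): joint-space move of the TCP to a pose.
- line_to(position, orientation=None, rate=150, max_force=None): straight line of the TCP; orientation=None keeps the orientation; rate is the mean speed in mm/s. With max_force (N) it stops when the force on the tool has changed by that much, and returns True; else False.
- goto_joints(angles): joint-space move.
- gripper_to(opening, f_grip=None): finger opening in mm; f_grip is the grip in N (None keeps the last); returns when the fingers have stopped.
- dwell(seconds).
- solve_ik(position, orientation): joint angles nearest the present ones, or None.
- snapshot(name): name is "scene" or "side" or "wrist"; returns the picture (384x512x3 uint8, red, green, blue); there is no depth.
- camera_params(name): a dict with "fx", "fy", "cx", "cy" (pixels), "world_from_camera" (4x4, takes a point from camera to world coordinates). Camera axes: x right, y down, z forward; pixel columns grow to the right and rows downward; lengths in mm; the calibration is good to about 2 mm. The wrist camera is an equidistant fisheye: a pixel r from the principal point sees the ray r / f radians off the axis. A picture is of the moment at which its call begins: read the wrist's pose just before it. camera_params takes no time and is no camera call; for the wrist camera it gives the pose at the moment of the call.
A pose or a line that the arm cannot do raises IKError and nothing moves.
- sign_off(): hands the job in, once; it reports no verdict.
Readings, each from a call of its own:
- current_time(): time.
- current_q(): joint angles.
- current_joint_velocities(): joint speeds.
- current_joint_efforts(): joint torques, N m.
- current_tcp_pos(): TCP position.
- current_ee_rot(): TCP orientation.
- current_contact_force(): force on the tool from outside, world axes, zero at the start.
- current_torque(): the same for the moment, N m.
- current_opening(): finger opening in mm.
Only numpy, scipy, OpenCV 4.12 (cv2) and the standard library are available. Lean on these libraries where they do the work, as an engineer would, in place of code of your own. Each camera call takes 0.05 s, during which the arm holds its last target. There are 200 camera calls.

### The job

Push the square box lid, flat along the bench, in under the low wooden drying rack through the open end that faces it (the rack's front), until the lid's trailing edge is flush with the rack's front edge and the lid lies square between the two posts. Its red top and knob are wet: push only on the dry pale sides with the fingertips, do not pick the lid up or tip it, and let neither the fingers nor the rack touch the red. Do not bang the rack, leave the bowls, dome and jar where they stand, and draw the hand clear at the end.

Things in the scene. Friction and masses are not known exactly. Their poses are not given: they have to be found in the camera images.
- lid: loose pale square box lid, 100 x 100 mm, 16 mm thick, flat on the bench, 0.1 to 0.22 kg. Origin: centre of its underside; z up, x and y square to its sides (each 50 mm from the origin). It carries wet_top; highest point 34 mm above the bench. It slides with ordinary friction and stops when no longer pushed. It starts in front of the rack
- wet_top: wet red paint fixed on the lid: a red square 80 x 80 x 2 mm centred on its upper face (10 mm in from each edge) with a round red knob, 22 mm across, in the middle. Origin: centre of the lid's upper face, 16 mm above the bench; the knob's top is 18 mm above that
- rack: fixed wooden bridge: cream board 130 mm deep (x), 172 wide (y), 12 thick, on two dark side posts 16 mm thick along its full depth. Opening 140 mm wide, 40 high; board top at 52 mm; a thin brush lies on it near the back. Origin: on the bench under its centre, z up, x from front to back (front edge at x = -65 mm; back open too). With the lid flush, the lid's centre is at rack x = -15 mm
- bowl_a: a papier-mache bowl, cream with red paint inside, 84 mm across, 42 mm tall; a bystander to leave alone, loose, origin at the centre of its underside
- bowl_b: a second bowl just like bowl_a; a bystander to leave alone, loose, origin at the centre of its underside
- dome: a grey unpainted dome-shaped cover with a small wooden knob, 84 mm across, 55 mm tall; a bystander to leave alone, loose, origin at the centre of its underside
- jar: a closed red paint jar with a steel cap, 64 mm across, 75 mm tall; a bystander to leave alone, loose, origin at the centre of its underside
Things that resemble listed ones, but are neither listed nor needed, are in the scene too. What is shaped like the lid but green or purple is not meant.

How it is judged (in metres and radians):
On the way:
1. the lid's leading half goes in under the board through the open front, lying flat (x of lid in the frame of rack between -0.085 and -0.045 m and y of lid in the frame of rack between -0.03 and 0.03 m and height (world z) of lid below 0.005 m).
At the end, for the whole second after the job is handed in: The lid lies flat and at rest under the rack with its trailing edge flush with the rack's front edge (within 10 mm), between the posts (centre within 24 mm of the middle), square to it within 0.12 rad (about 7 degrees), and the bowls, dome and jar are within 15 mm of where they stood (x of lid in the frame of rack between -0.025 and -0.005 m and y of lid in the frame of rack between -0.024 and 0.024 m and (angle between the x axis of lid and the x axis of rack, either way round below 0.12 rad or angle between the x axis of lid and the y axis of rack, either way round below 0.12 rad) and angle between lid's own z axis and vertical below 0.03 rad and height (world z) of lid below 0.003 m and linear speed of lid below 0.01 m/s and distance of each of bowl_a, bowl_b, dome, jar from where it was at the start of the episode below 0.015 m); the robot touches nothing.
It fails at once if the lid is lifted off the bench (10 mm) or tipped (more than 0.1 rad) (height (world z) of lid above 0.01 m or angle between lid's own z axis and vertical above 0.1 rad).
It fails at once if the robot touches the wet red top or knob (contact force between wet_top and the fingers above 0.3 N or contact force between wet_top and the arm above 0.3 N).
It fails at once if the wet red top or knob touches the rack (contact force between wet_top and rack above 0.3 N).
It fails at once if the rack is banged by the robot (over 20 N) (contact force between rack and the fingers above 20 N or contact force between rack and the arm above 20 N).
It fails at once if a bowl, the dome or the jar is moved by 15 mm or more (distance of any of bowl_a, bowl_b, dome, jar from where it was at the start of the episode above 0.015 m).
It also fails if it takes over 51 s, if anything falls off the work surface, if the arm or the gripper's body presses on something with over 40 N, if the wrist force passes 120 N, or if a joint passes its speed limit or range.

## Working session

There is one attempt and no reset: what is moved stays moved. The work goes in short steps, each a Python script; the robot and the scene stay as the last script left them, time stands still between calls to the robot, and variables do not carry over. Pictures are saved under pics/ and viewed, on a budget of 10 in all, crops included, one or two more only if the job needs it, and the job is handed in when it is done.

```bash
mkdir -p pics; cat > h.py <<'E'
from bench import *
import numpy as np, cv2
def ray(name,u,v,P=None):
    P=P or camera_params(name); T=np.array(P["world_from_camera"])
    x=(u-P["cx"])/P["fx"]; y=(v-P["cy"])/P["fy"]
    if name=="wrist":
        t=np.hypot(x,y); s=np.sin(t)/t if t>1e-9 else 1; d=np.array([x*s,y*s,np.cos(t)])
    else: d=np.array([x,y,1.])
    return T[:3,3],T[:3,:3]@d
def at(name,u,v,z,P=None):
    o,d=ray(name,u,v,P); return o+d*(z-o[2])/d[2]
def proj(name,p,P=None):
    P=P or camera_params(name); T=np.array(P["world_from_camera"])
    c=T[:3,:3].T@(np.array(p)-T[:3,3])
    if name=="wrist":
        r=np.hypot(c[0],c[1]); t=np.arctan2(r,c[2]); return P["cx"]+P["fx"]*c[0]/r*t,P["cy"]+P["fy"]*c[1]/r*t
    return P["cx"]+P["fx"]*c[0]/c[2],P["cy"]+P["fy"]*c[1]/c[2]
def save(im,f,s=1): cv2.imwrite(f,cv2.resize(im[:,:,::-1],None,fx=s,fy=s,interpolation=cv2.INTER_CUBIC))
E
python3 - <<'E'
from h import *
np.set_printoptions(suppress=True,precision=3)
ims=[snapshot(n) for n in("scene","side")]
for n,i in zip(("scene","side"),ims):
    cv2.imwrite(f"pics/raw_{n}.png",i[:,:,::-1]); save(i,f"pics/{n}0.png",1.5)
    P=camera_params(n); print(n,P["fx"],P["cx"],P["cy"]);print(np.array(P["world_from_camera"]))
print(current_ee_rot(),current_time())
E
```

```text
scene 439.7629384754734 256.19830311756726 180.59092443397336
[[  -0.786    0.319   -0.529 1205.902]
 [   0.617    0.437   -0.654  862.199]
 [   0.022   -0.841   -0.54   746.677]
 [   0.       0.       0.       1.   ]]
side 394.09858164806207 257.327141372069 190.3672833062742
[[ -0.995  -0.081   0.051 421.739]
 [ -0.094   0.738  -0.668 799.634]
 [  0.017  -0.67   -0.742 974.083]
 [  0.      0.      0.      1.   ]]
[-0.001  0.707  0.707 -0.001] 0.1
```

View pics/scene0.png

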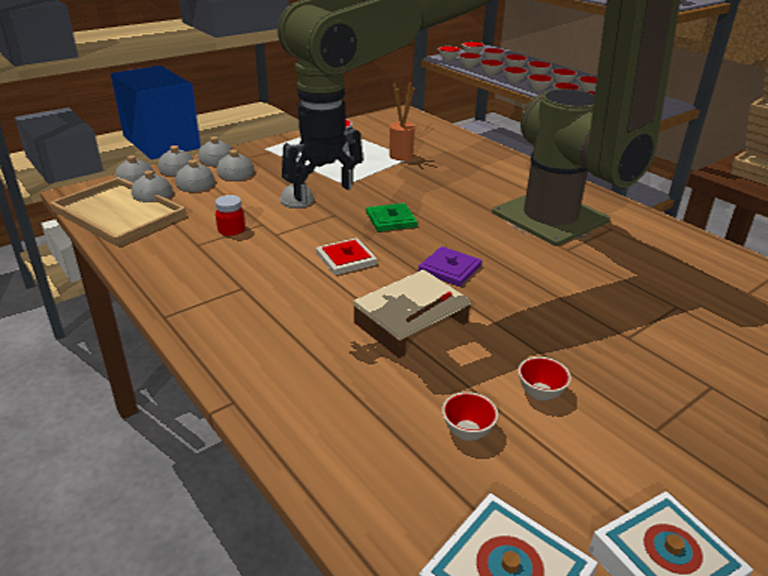

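View pics/side0.png

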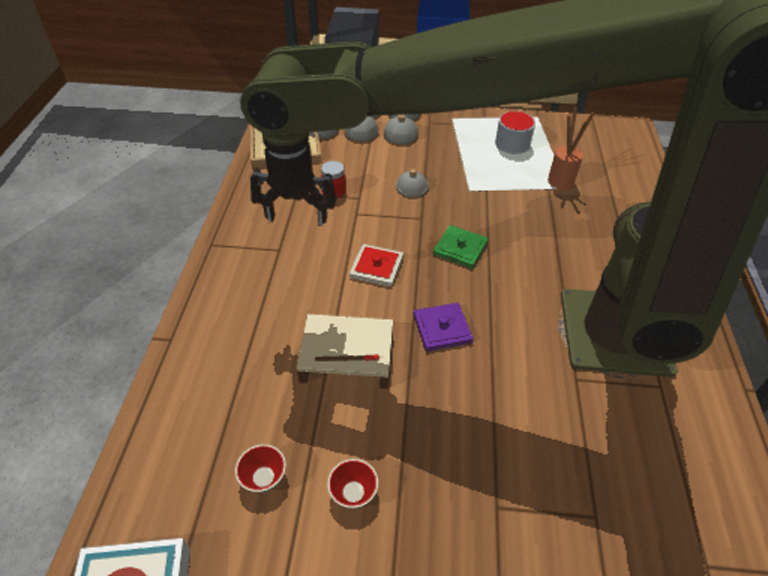

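The scene picture (768x576) shows the red lid on pale at (347,254), the rack at (412,305), jar (230,215), bowls (470,415) and (544,377), and a lone grey dome (297,195). In the side picture the lid is at (377,265), the rack board at (348,345) with the brush along its near (+y) side, the jar at (335,180) and the dome at (412,183). There are three lid-like things: red (377,265), green (460,247) and purple (443,326). The red one has pale sides, so it is the one meant. An enlarged crop follows to confirm it.

```bash
python3 - <<'E'
from h import *
a=cv2.imread("pics/raw_side.png")[155:265,190:325]; b=cv2.imread("pics/raw_scene.png")[150:240,205:325]
a=cv2.resize(a,None,fx=5.9,fy=5.9*0+5.4,interpolation=cv2.INTER_CUBIC)
cv2.imwrite("pics/c1.png",a)
b=cv2.resize(b,None,fx=6.5,fy=6.5,interpolation=cv2.INTER_CUBIC);cv2.imwrite("pics/c2.png",b)
print(a.shape,b.shape)
E
```

```text
(594, 796, 3) (585, 780, 3)
```

View pics/c1.png

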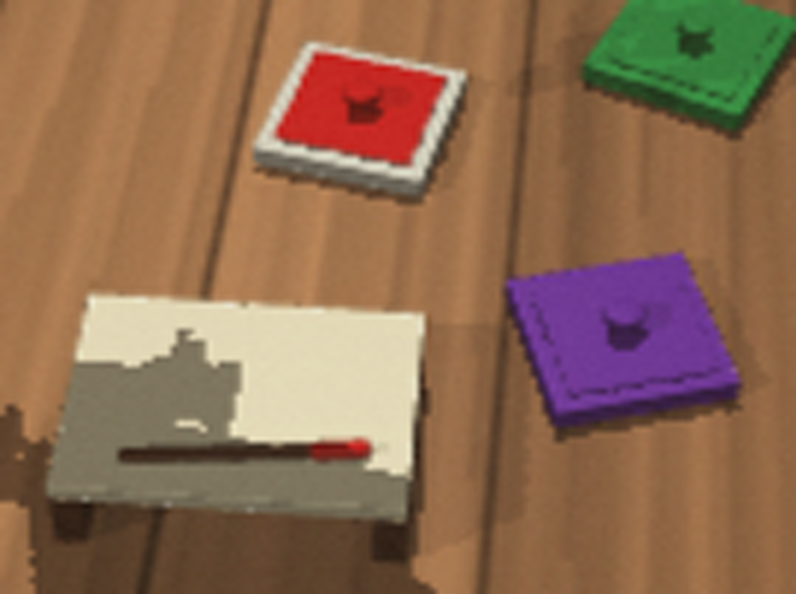

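View pics/c2.png

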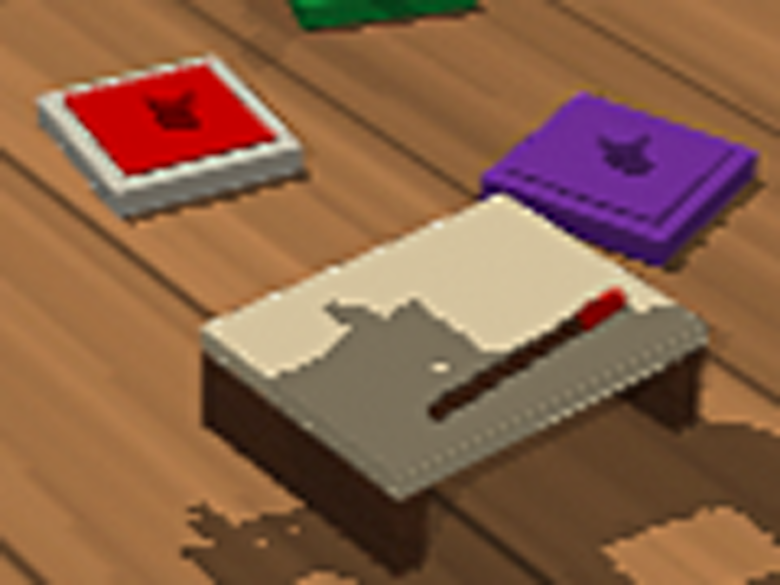

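The crops confirm it: red top with a pale rim and pale sides, and the rack's front facing the lid. Side crop, lid corners: (310,43), (466,72), (420,185), (256,153). Board corners: (90,296), (425,314), (407,508), (50,486). I'll measure from both views.

```bash
python3 - <<'E'
from h import *
np.set_printoptions(suppress=True,precision=1)
S=lambda p,z:at("side",190+(p[0]+.5)/5.9-.5,155+(p[1]+.5)/5.4-.5,z)[:2]
C=lambda p,z:at("scene",205+(p[0]+.5)/6.5-.5,150+(p[1]+.5)/6.5-.5,z)[:2]
def rep(n,q):
    q=np.array(q); e=np.roll(q,-1,0)-q
    print(n,q.tolist() and q.round(1).tolist(),"c",q.mean(0),"len",np.linalg.norm(e,axis=1),"ang",np.degrees(np.arctan2(e[:,1],e[:,0])))
rep("lid side",[S(p,16) for p in[(310,43),(466,72),(420,183),(256,153)]])
rep("lid scene",[C(p,16) for p in[(40,100),(212,57),(302,152),(122,192)]])
rep("rack side",[S(p,52) for p in[(90,296),(425,314),(407,508),(50,486)]])
rep("rack scene",[C(p,52) for p in[(203,330),(500,195),(708,328),(400,490)]])
for n,u,v,z in[("jar",335,168,75),("dome",412,172,55),("bowlA",261,468,42),("bowlB",353,484,42),]:
    print(n,at("side",u/1.5,v/1.5,z)[:2])
rep("purple",[S(p,16) for p in[(508,285),(683,254),(740,382),(556,412)]])
rep("green",[at("side",u/1.5,v/1.5,16)[:2] for u,v in[(447,227),(487,240),(471,263),(434,250)]])
E
```

```text
lid side [[552.4, -187.7], [458.5, -171.4], [476.8, -72.7], [571.0, -87.5]] c [ 514.7 -129.8] len [ 95.4 100.4  95.4 101.9] ang [ 170.1   79.5   -8.9 -100.5]
lid scene [[552.2, -183.4], [457.6, -167.9], [476.7, -67.3], [567.7, -89.1]] c [ 513.6 -126.9] len [ 95.9 102.3  93.5  95.6] ang [170.7  79.2 -13.4 -99.3]
rack side [[634.7, 63.5], [463.5, 57.9], [460.8, 186.4], [630.3, 190.7]] c [547.4 124.6] len [171.3 128.5 169.6 127.3] ang [-178.1   91.2    1.5  -88. ]
rack scene [[632.8, 66.5], [462.8, 60.6], [460.2, 191.8], [634.2, 199.0]] c [547.5 129.4] len [170.  131.2 174.2 132.5] ang [-178.    91.2    2.4  -90.6]
jar [ 646.7 -389. ]
dome [ 455.5 -421.7]
bowlA [652.9 388. ]
bowlB [497.9 399.7]
purple [[422.9, 2.5], [329.8, -31.5], [299.3, 60.4], [392.8, 91.3]] c [361.2  30.7] len [99.1 96.9 98.4 93.8] ang [-159.9  108.4   18.3  -71.3]
green [[359.3, -268.0], [264.2, -233.1], [302.0, -152.8], [387.3, -185.6]] c [ 328.2 -209.9] len [101.3  88.7  91.4  87. ] ang [ 159.9   64.8  -21.  -108.8]
```

Both views agree within about 4 mm. The lid is at (514,-128), turned about 12° from the rack. The rack is at (547.5,127) with its x axis at about 91.8°. Plan:
1. Push the lid's -x side with two spread fingertips aligned to the rack, which squares and centres it.
2. Push its trailing side along the rack axis.

Opening the gripper changes where the tips are, so I'll find bench contact by touch first.

```bash
cat >> h.py <<'E'
from scipy.spatial.transform import Rotation as Ro
RC=np.array([547.5,127.]); TH=np.radians(91.8)
ex=np.array([np.cos(TH),np.sin(TH)]); ey=np.array([-ex[1],ex[0]])
W=lambda a,b,z:[*(RC+a*ex+b*ey),z]      # rack frame -> world
toR=lambda p:np.array([(np.array(p[:2])-RC)@ex,(np.array(p[:2])-RC)@ey])
def quat(jaw,tilt=0):   # jaw: 2D unit; tilt leans the hand back along -(push dir)
    y=np.array([*jaw,0]); z=np.array([0,0,-1.]); x=np.cross(y,z)
    R=Ro.from_matrix(np.column_stack([x,y,z]))
    R=R*Ro.from_euler("y",tilt)
    q=R.as_quat(); return [q[3],q[0],q[1],q[2]]
E
python3 - <<'E'
from h import *
np.set_printoptions(suppress=True,precision=1)
print("lid in rack",toR([514,-128.4]))
q=quat(ex)
l=toR([430,-128])
gripper_to(60)
movep(W(l[0],l[1],90),q); line_to(W(l[0],l[1],15),rate=120)
hit=line_to(W(l[0],l[1],-10),rate=25,max_force=4)
p=current_tcp_pos(); print(hit,p,current_contact_force(),current_opening(),current_time())
line_to([p[0],p[1],p[2]+4],rate=40)
save(snapshot("wrist"),"pics/w1.png",1.5); print(current_tcp_pos(),current_time(),current_contact_force())
E
```

```text
lid in rack [-254.2   41.5]
True [ 429.8 -128.    -5.1] [-1.6  0.8  5.4] 60.16312067910354 3.7
[ 429.7 -127.9   -1.2] 4.0167 [ 0.3  0.3 -0.1]
```

View pics/w1.png

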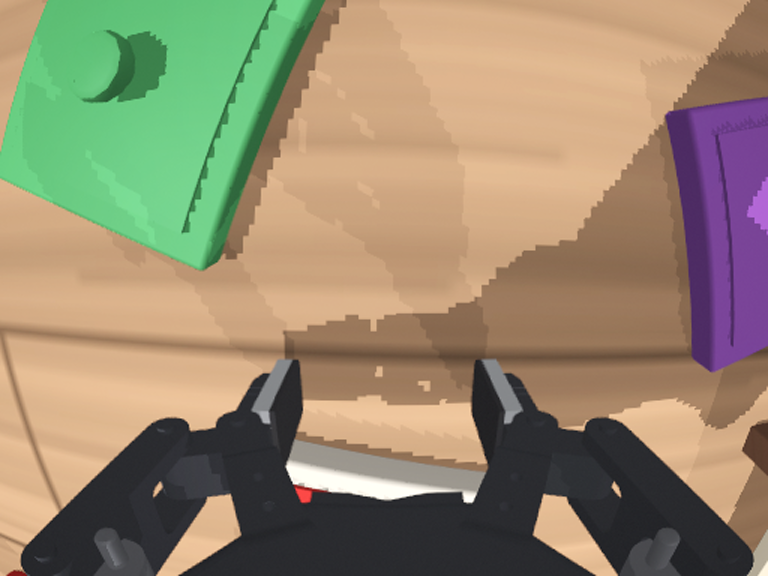

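The wrist view shows the fingers straddling x≈430. Green (200,265) and purple (690,360) are clear, and the lid's pale side is just ahead under the palm at (390,470). The tips stand about 5 mm behind the nominal TCP, so z=-1 puts them 4 mm above the bench. Now the squaring side push.

```bash
python3 - <<'E'
from h import *
np.set_printoptions(suppress=True,precision=1)
p=current_tcp_pos(); r=toR(p); print(r)
print(line_to(W(r[0],61,-1),rate=45,max_force=20),current_contact_force(),toR(current_tcp_pos()))
line_to(W(r[0],85,-1),rate=100)
line_to(W(r[0],85,90),rate=200)
movep(W(-400,0,130),quat(-ey,np.radians(10)))
print(current_time(),current_tcp_pos())
a=snapshot("side"); b=snapshot("scene")
cv2.imwrite("pics/raw_side2.png",a[:,:,::-1]);cv2.imwrite("pics/raw_scene2.png",b[:,:,::-1])
save(a[130:265,170:330],"pics/c3.png",4.5)
# frame: side red-region centroid quick check
E
```

```text
[-251.1  125.7]
False [ 0.4  0.6 -0.2] [-251.2   60.9]
7.7833 [ 559.3 -272.   128.4]
```

View pics/c3.png

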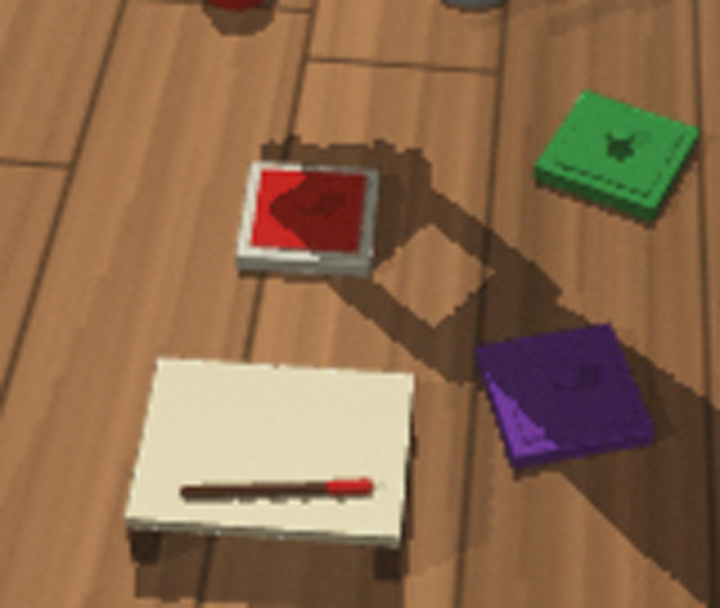

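The lid now looks square to the rack. Its top corners in the crop are (252,163), (378,170), (371,263), (238,258), and the board's are (156,360), (413,374), (400,537), (130,520). Next I'll check the numbers and push.

```bash
python3 - <<'E'
from h import *
np.set_printoptions(suppress=True,precision=1)
S=lambda p,z:toR(at("side",170+(p[0]+.5)/4.5-.5,130+(p[1]+.5)/4.5-.5,z))
for n,z,q in(("lid",16,[(252,163),(378,170),(371,263),(238,258)]),("rack",52,[(156,360),(413,374),(400,537),(130,520)])):
    q=np.array([S(p,z) for p in q]); e=np.roll(q,-1,0)-q
    print(n,q.mean(0),np.linalg.norm(e,axis=1),np.degrees(np.arctan2(e[:,1],e[:,0])),q.tolist())
q=quat(-ey,np.radians(10))
line_to(W(-345,0,60),q,rate=150); line_to(W(-345,0,12),rate=120)
hit=line_to(W(-345,0,-10),rate=25,max_force=4); p=current_tcp_pos(); z=p[2]+3
print(hit,p,current_time())
line_to(W(-345,0,z),rate=40)
# push until lid is half way under; face is ~11 mm ahead of TCP
print(line_to(W(-180,0,z),rate=60,max_force=20),toR(current_tcp_pos()),current_tcp_pos()[2],current_contact_force(),current_time())
save(snapshot("side")[130:265,170:330],"pics/c4.png",4.5)
E
```

```text
lid [-244.8   -1.3] [97.2 96.9 97.5 99.5] [  90.1    0.9  -88.4 -179.2] [[-293.85636631418606, -50.60159152099533], [-293.9460946511262, 46.621467546232715], [-197.02008201902152, 48.2068132972368], [-194.3648201625087, -49.23344995366808]]
rack [-1.5  0. ] [172.2 129.5 167.9 128.3] [  90.4   -0.3  -90.  -178.4] [[-65.31387620357438, -86.76899827269585], [-66.44251149431659, 85.42931214130503], [63.02949348130009, 84.6397925082468], [62.909119434499914, -83.26878195946189]]
True [ 558.3 -217.8   -3.8] 9.825
False [-180.1    0. ] -0.8047060058795179 [ 0.5 -0.8 -0.2] 12.975
```

View pics/c4.png

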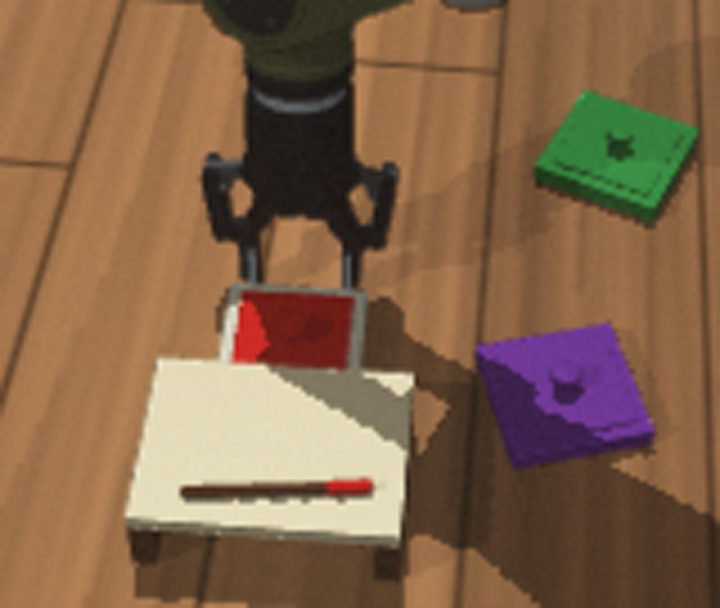

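The lid goes in straight: trailing corners at (233,285) and (366,291), leading part under the board, fingertips at (250,275) and (350,280) on the pale side. I'll check the contact offset, then push on with a low force limit.

```bash
python3 - <<'E'
from h import *
np.set_printoptions(suppress=True,precision=1)
S=lambda p,z:toR(at("side",170+(p[0]+.5)/4.5-.5,130+(p[1]+.5)/4.5-.5,z))
print(S((233,285),16),S((366,291),16))
z=current_tcp_pos()[2]
print(line_to(W(-85,0,z),rate=50,max_force=10),toR(current_tcp_pos()),current_contact_force(),current_time())
a=snapshot("side")[170:260,190:290]; b=snapshot("scene")[140:240,215:345]
a=cv2.resize(a,(600,540),interpolation=cv2.INTER_CUBIC)
cv2.imwrite("pics/c5.png",a[:,:,::-1]); save(b,"pics/c6.png",6)
E
```

```text
[-167.8  -49.6] [-169.5   46.6]
False [-85.   0.] [ 0.5 -0.8  0.9] 15.075
```

View pics/c5.png

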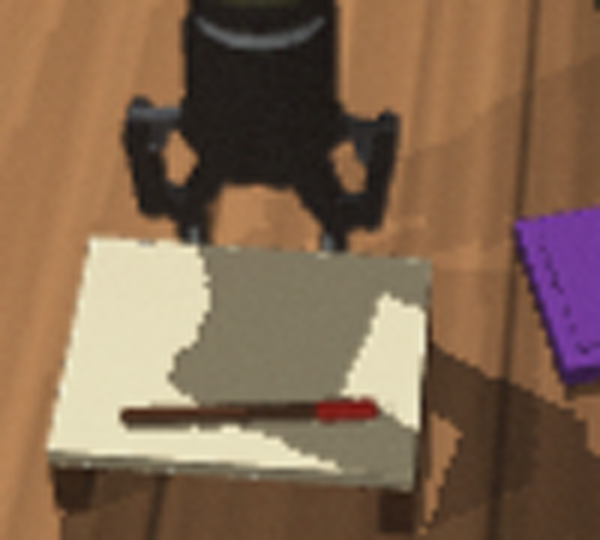

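The measured offset, fingertip face to TCP, is 11.4 mm. The picture shows the tips at the rack's front edge (195,240) and (330,245), with the trailing edge about 9 mm short of flush. Next: the final push, withdraw, and a look at the front with the wrist camera.

```bash
python3 - <<'E'
from h import *
np.set_printoptions(suppress=True,precision=1)
z=current_tcp_pos()[2]
print(line_to(W(-77,0,z),rate=25,max_force=10),toR(current_tcp_pos()),current_contact_force(),current_time())
line_to(W(-150,0,z),rate=60); line_to(W(-200,0,120),rate=150)
try: movep(W(-230,0,110),quat(ey,np.radians(-15))); print("turned")
except Exception as e: print(e)
P=camera_params("wrist"); w=snapshot("wrist")
print(np.array(P["world_from_camera"])); print(current_tcp_pos(),current_time())
for n,p in(("FL",W(-65,-86,52)),("FR",W(-65,86,52)),("T1",W(-65,-50,16)),("T2",W(-65,50,16))): print(n,np.array(proj("wrist",p,P)))
cv2.imwrite("pics/raw_w2.png",w[:,:,::-1]); save(w,"pics/w2.png",1.5)
import json; json.dump({k:np.array(v).tolist() for k,v in P.items()},open("w2.json","w"))
E
```

```text
False [-76.6   0.1] [0.1 0.4 0.7] 15.6417
turned
[[  -1.    -0.    -0.   558.1]
 [  -0.     0.9    0.5 -209.5]
 [   0.     0.5   -0.9  229.5]
 [   0.     0.     0.     1. ]]
[ 554.7 -102.8  110. ] 20.6417
FL [178.  325.1]
FR [337. 325.]
T1 [213.8 301.4]
T2 [301.1 301.4]
```

View pics/w2.png

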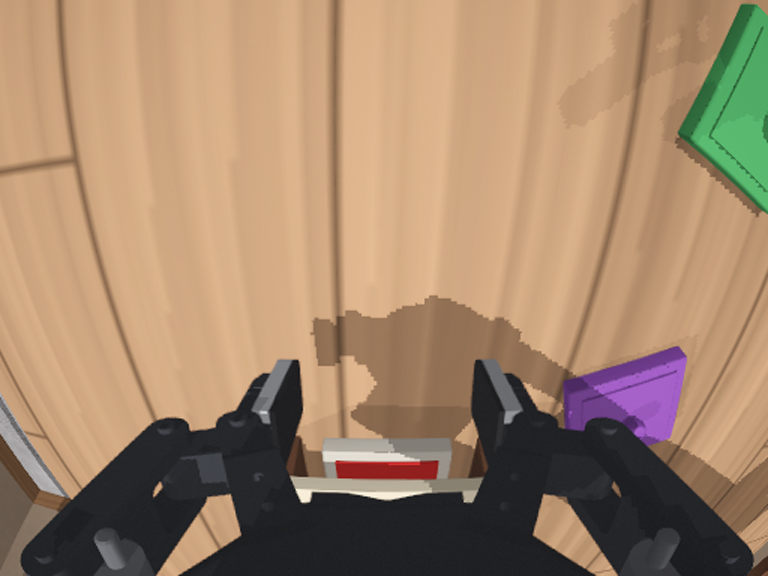

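The wrist view from in front shows the lid's pale trailing side at (323..451, 440..452), square between the posts, red clear of the board, fingers clear. The predicted flush top corners fall at (321,452) and (451,452), on the lid's edge. One enlarged crop to measure both edges.

```bash
python3 - <<'E'
import cv2
w=cv2.imread("pics/raw_w2.png")[280:340,190:325]
cv2.imwrite("pics/c7.png",cv2.resize(w,None,fx=5.9,fy=5.9,interpolation=cv2.INTER_CUBIC))
E
```

```text
(no output)
```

View pics/c7.png

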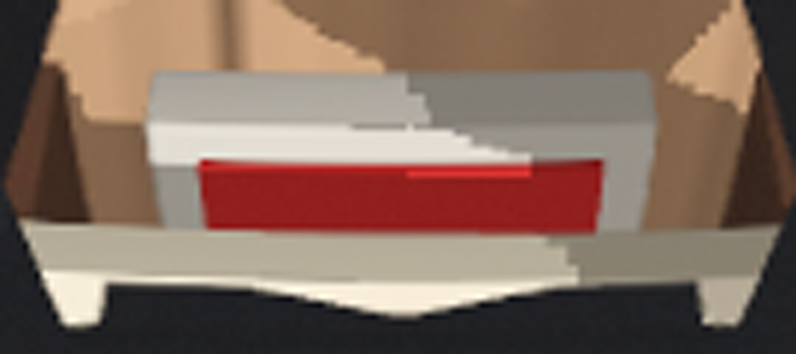

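The crop shows the lid's trailing top edge from (147,124) to (655,124), its bottom edge at row 72 (155..648), the board's lower front edge at row 234 and its upper front edge at row 284 (at u=400).

```bash
python3 - <<'E'
from h import *
import json
np.set_printoptions(suppress=True,precision=1)
P=json.load(open("w2.json"))
S=lambda u,v,z:toR(at("wrist",190+(u+.5)/5.9-.5,280+(v+.5)/5.9-.5,z,P))
for n,a in dict(tL=(147,124,16),tR=(655,124,16),bL=(155,72,0),bR=(648,72,0),boardlow=(400,234,40),boardtop=(400,284,52)).items(): print(n,S(*a))
a=snapshot("side"); cv2.imwrite("pics/raw_side3.png",a[:,:,::-1])
b=cv2.imread("pics/raw_side.png")[:,:,::-1]
# bystander check, side view: correlate patches before/after
for n,u,v in(("jar",335,180),("dome",412,183),("bowlA",261,468),("bowlB",353,484)):
    u,v=int(u/1.5),int(v/1.5); t=np.ascontiguousarray(b[v-12:v+12,u-12:u+12]); s=np.ascontiguousarray(a[v-18:v+18,u-18:u+18])
    m=cv2.matchTemplate(s,t,cv2.TM_CCOEFF_NORMED); _,x,_,l=cv2.minMaxLoc(m); print(n,round(x,2),l[0]-6,l[1]-6)
E
```

```text
tL [-66.6 -49.1]
tR [-66.5  49.3]
bL [-63.6 -49.4]
bR [-63.5  49.8]
boardlow [-64.7  -0.1]
boardtop [-65.7  -0.1]
jar 0.54 -1 0
dome 1.0 0 0
bowlA 1.0 0 0
bowlB 1.0 0 0
```

The trailing edge and the board's front edge both sit at about -65 mm, centred and square, so the lid is flush. I'll raise the hand and hand in.

```bash
python3 - <<'E'
from h import *
line_to(W(-260,0,180),rate=120); dwell(0.3); print(current_contact_force(),current_time()); sign_off()
E
```

```text
[-0.46426292  0.11999128 -0.87430929] 21.775
the job is handed in; nothing more can be done
```

The lid is under the rack with its trailing edge flush, and the job is handed in at 21.8 s of the 51 s allowed. I squared and centred it with a two-fingertip push on its pale side, then pushed its trailing side along the rack axis. After that I drew the hand back and up, clear of everything.

- **Fit:** the last wrist view put the lid's trailing edge at rack x of about -65 mm (-66.6 at the top, -63.5 at the bottom) and the board's front edge at -64.7 to -65.7 mm. The lid was centred within about 0.2 mm and square within about 0.1°.
- **Contact:** no push reached its force limit (10 N on the stretch under the rack). In the pictures the fingertips were only on the pale sides, and the red top was clear of the board and fingers.
- **Bystanders:** before-and-after side views show the dome and both bowls did not move. The jar's match was weak (0.54, shift of 1 pixel or less), probably because the hand partly covered it in the first picture. The hand never went near it.
- **Disagreement:** the scene and side cameras differed by up to about 5 mm on the rack and lid positions. The close wrist view settled that.

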